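Roll a tube blank into the V-rest for inspection

TASK

Push the steel tube lying on the inspection bench by its side, with the fingertips, so that it rolls along the bench, up the ramp and down into the V of the rest; it should end up lying fully home in the V with its end pushed up against the upright end stop of the rest. Only push it: never pick it up. Leave everything else on the bench where it stands.

Things in the scene. Friction and masses are not known exactly. Their poses are not given: they have to be found in the camera images.
- tube: Loose oily steel tube, 44 mm across, 150 mm long, 0.4 to 0.8 kg, dark bores at the ends. Origin at its very centre; its y axis runs along it (+y end nearer the end stop), x and z turn as it rolls. Starts on the bench (axis 22 mm up) before the ramp, up to 10 degrees out of square. Slippery (friction about 0.35, on fingers too): pushed on its side it rolls, and if pushed slowly stops within 1 cm.
- vrest: The V-rest, dark steel with bright V faces, bolted down, yaw within 0.3 rad of the world's. Origin on the bench below the bottom line of the V. x: level, the way the tube is rolled in; y: along the V towards the end stop. Ramp, V and wall span y -70 to +75 mm; the -70 end is open. The far V face climbs at 30 degrees to 17 mm high at x +26, where a back wall 36 mm high (to x +36) stops the tube.
- v_seat (a point): Where the tube's centre lies when it is home in the V with its end against the stop: 27.6 mm above the bench, straight above the rest's origin; axes as the rest's. At the start the tube's centre is 130 to 175 mm from it in -x and 20 to 45 mm in -y.
- v_lip (a point): Middle of the top of the near lip, x -20 mm, 12 mm high, axes as the rest's. The ramp rises evenly from bench level at x -102 to 12 mm at x -22, is flat to x -17, then the near V face falls at 30 degrees to 2 mm high at x 0 (x from the rest's origin). On the ramp the tube rolls back unless held.
- v_stop (a point): Point on the end stop's face, straight along the V from v_seat: y +75 mm from the rest's origin, 27.6 mm high, axes as the rest's. The stop is an upright plate 10 mm thick, 46 mm high, x from -22 to +36 mm.
- race: Bystander, not to be moved: bearing race (steel ring, 52 mm across, 16 mm high). Origin at the centre of its underside.
- valve: Bystander, not to be moved: engine valve standing on its 34 mm head, 72 mm tall. Origin at the centre of its underside.
- offcut: Bystander, not to be moved: short steel bar offcut standing on end, 28 mm across, 45 mm tall. Origin at the centre of its underside.
- parallel: Bystander, not to be moved: steel parallel (bar 22 x 75 x 30 mm high). Origin at the centre of its underside.
- driver: Bystander, not to be moved: screwdriver lying at the robot's right. Origin at the centre of its underside.
Things that resemble listed ones, but are neither listed nor needed, are in the scene too. Leave any blue or pink look-alike of the tube alone.

How it is judged:
By the outcome, as a careful person would: the job done as asked, in the order asked, and still so for the second after the job is handed in, with the robot touching nothing.
It also fails if it takes over 48 s, if anything falls off the work surface, if the arm or the gripper's body presses on something with over 40 N, if the wrist force passes 120 N, or if a joint passes its speed limit or range.

ROBOT

A 7-joint arm with a two-finger parallel gripper is mounted at the origin on the work surface. World frame = base frame: x ahead of the robot, y to its left, z up, the work surface at z = 0. Lengths are in m, angles in rad, forces in N, time in s.
With the tool pointing down it reaches from about 0.425 to 0.875 m from the base axis. Payload 4.7 kg.
Tool frame: the origin (TCP) lies where the fingers leave the gripper's body, on its centre line; the fingertips stand 70 mm ahead of it and the grasp point (between the pads) lies 51 mm ahead of it; z points along the fingers, y is the line along which they close (so a half turn about z gives the same grasp; the last joint's range is limited). The gripper opens to 87 mm and grips with 3 to 60 N. Pads are 19 mm wide; open, the fingers measure 117 mm over their backs; the gripper's body (75 mm by 190 mm) begins 51 mm behind the grasp point.
Start: joints at [1.189, 0.321, -0.07, 1.45, 0.023, 1.371, -0.057], TCP at [0.251, -0.6, 0.292] pointing down, gripper open.
Joint ranges: [-2.86, 2.86], [-0.3, 2.09], [-1.38, 1.24], [0.06, 2.45], [-1.56, 4.7], [0.09, 2.05], [-2.69, 2.69]. Speed limits (rad/s): [2.57, 2.57, 3.14, 3.14, 3.14, 3.14, 3.14].

INTERFACE

Orientations are given as a rotation vector (axis times angle).
In Python, from bench import get_state, get_image, get_calibration, close_job gives the robot as it stands.
- The arm moves only by the tool send_rows, never from a script. Its argument "rows" is a list of rows, each an object of numbers: "hand": the finger opening in mm, from 0 to 87; "x", "y", "z": the shift along the world's x, y, z in mm; "roll": the turn about the world's z in degrees. A call has 1 to 10 rows; each row shifts and turns the commanded pose from where the row before left it; what a row does not reach is not made up. A row lasts 1/10 s, in which the tool goes at most 50 mm and 8.59 degrees, less where a joint would pass 70% of its speed; a pose out of reach is approached as far as the arm can. A call is refused whole if a number of a shift passes 50 or a number of a turn 8.59, either way. A call with a gripper value outside its range is refused whole. The fingers move at their own pace and stop on an object; "force" is the grip in N (left out, the last holds). Time passes only in rows, so rows that do not move let the fingers close. It gives the time, the measured TCP pose, the force, the opening and the grip force at its end, in the units of the state.
- get_state(): the state, without advancing time (a new reading comes with each control period).
- get_image(name): name is "side" or "top" or "wrist"; returns the picture (400x640x3 uint8, blue, green, red); there is no depth.
- get_calibration(name): a dict with "mtx" (3x3 intrinsics, pixels), "world_from_camera" (4x4, takes a point from camera to world coordinates). Camera axes: x right, y down, z forward; pixel columns grow to the right and rows downward; lengths in m; the calibration is good to about 2 mm. A picture is of the moment at which its call begins: read the wrist's pose just before it. get_calibration takes no time and is no camera call; for the wrist camera it gives the pose at the moment of the call.
- close_job(): hands the job in; it is judged then, once.
The state is a dict: "time": time; "joint_positions": joint angles; "qd": joint speeds; "joint_torque": joint torques, N m; "position": TCP position; "tool_rot": TCP orientation; "ft_force": force on the tool from outside, world axes, zero at the start; "torque": the same for the moment, N m; "grip_width": opening from 0.0 (shut) to 1.0 (fully open); "grip_force": force on a finger pad.
Only numpy, scipy, OpenCV 4.12 (cv2) and the standard library are available. Lean on these libraries where they do the work, as an engineer would, in place of code of your own. Each camera call takes 0.05 s, during which the arm holds its last target. There are 200 camera calls.

## Working session

There is one attempt and no reset: what is moved stays moved. The work goes in short steps, Python scripts to look and compute and a tool call to move; the robot and the scene stay as the last step left them, time stands still between calls to the robot, and variables do not carry over. Pictures are saved under pics/ and viewed, at most 10 in all, crops included, and the job is handed in when it is done.

Besides the shell and the picture viewer there is one more tool, called as name(argument=value, ...) on one line, values as JSON. send_rows: Moves the arm, as the interface text tells. Its arguments: {"type":"object","properties":{"rows":{"type":"array","items":{"type":"object","properties":{"hand":{"type":"number"},"x":{"type":"number"},"y":{"type":"number"},"z":{"type":"number"},"roll":{"type":"number"}}}},"force":{"type":"number"}},"required":["rows"]}

```bash
mkdir -p pics; ls
python3 - <<'E'
from bench import *
import cv2
for n in("top","side"):
    im=get_image(n); cv2.imwrite(f"pics/{n}0.png",im); c=get_calibration(n); print(n,c["mtx"].tolist(),c["world_from_camera"].round(4).tolist())
s=get_state(); print(s)
E
```

```text
pics
top [[380.79860283568485, 0.0, 325.21131465226733], [0.0, 380.79860283568485, 197.01405021139598], [0.0, 0.0, 1.0]] [[-0.0211, -0.9968, 0.0766, 0.4821], [-0.9998, 0.0208, -0.0053, -0.1051], [0.0037, -0.0767, -0.997, 1.083], [0.0, 0.0, 0.0, 1.0]]
side [[453.88702168966233, 0.0, 314.6016477690194], [0.0, 453.88702168966233, 196.4712610253943], [0.0, 0.0, 1.0]] [[-0.8789, -0.3691, 0.3021, 0.2315], [-0.4769, 0.6917, -0.5424, 0.5], [-0.0088, -0.6208, -0.7839, 0.9015], [0.0, 0.0, 0.0, 1.0]]
{'time': 0.1, 'joint_positions': array([ 1.1891098 ,  0.32172952, -0.07005807,  1.45155877,  0.02257579,
        1.37080118, -0.05689267]), 'qd': array([ 0.00088412, -0.00360036, -0.0003077 , -0.0009838 ,  0.0001274 ,
       -0.00038012, -0.00110594]), 'joint_torque': array([-6.11392115e-04, -4.92574811e+01, -4.06178311e-01, -3.13399637e+01,
       -6.41596131e-02,  3.94567964e-02,  2.85896994e-05]), 'position': array([ 0.25040343, -0.59941995,  0.29128024]), 'tool_rot': array([-3.07864865e+00, -6.17331740e-01,  6.48662399e-04]), 'ft_force': array([-0.49001178,  0.79487821,  0.06287929]), 'torque': array([ 0.00450004, -0.03661765,  0.04843839]), 'grip_force': 0.0, 'grip_width': 0.9994827677837034}
```

View pics/top0.png

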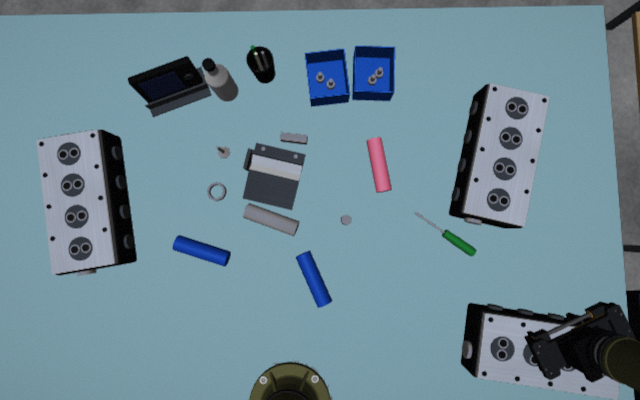

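View pics/side0.png

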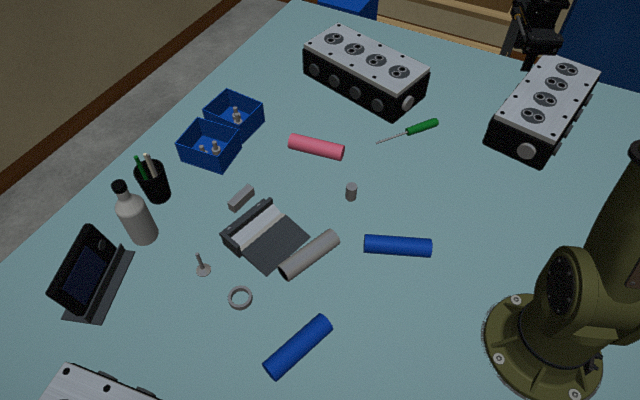

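Candidates for the tube in the top view are grey (271,219), blue (201,250), blue (314,278) and pink (379,165). I choose the grey steel one, just before the ramp of the rest at (274,178). The end stop should be at the left end of the rest, around (248,160). Close crop to check.

Run:
```python
import cv2,numpy as np
a=cv2.imread("pics/top0.png")[130:245,200:330]; b=cv2.imread("pics/side0.png")[180:290,205:355]
a=cv2.resize(a,None,fx=4,fy=4,interpolation=cv2.INTER_CUBIC);b=cv2.resize(b,None,fx=4,fy=4,interpolation=cv2.INTER_CUBIC)
cv2.imwrite("pics/a.png",a);cv2.imwrite("pics/b.png",b)
```

```text
(no output)
```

View pics/a.png

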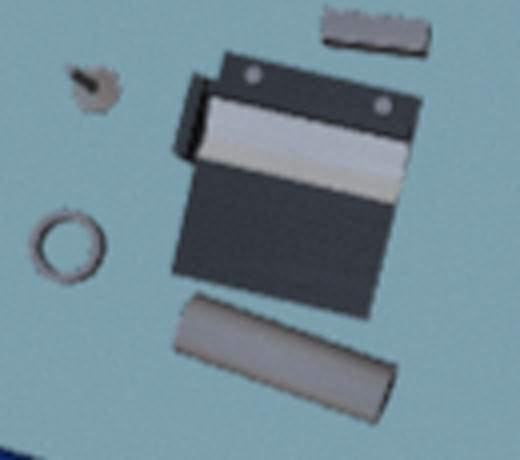

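View pics/b.png

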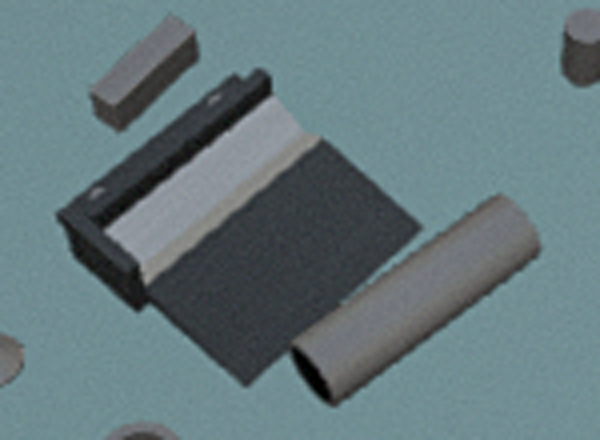

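```bash
cat > h.py <<'E'
import numpy as np, cv2
from scipy.optimize import least_squares
from bench import *
def proj(n,P):
    c=get_calibration(n); M=np.linalg.inv(c["world_from_camera"]); p=np.atleast_2d(P)@M[:3,:3].T+M[:3,3]
    q=p@np.array(c["mtx"]).T; return q[:,:2]/q[:,2:]
def tri(obs,x0=(.5,0,.02)):
    r=least_squares(lambda p:np.concatenate([(proj(n,p)[0]-u) for n,u in obs]),x0); return r.x,np.abs(r.fun).max()
def local(p,rest): # world to rest
    c,s=np.cos(rest[2]),np.sin(rest[2]); d=np.array(p)[:2]-rest[:2]; return np.array([c*d[0]+s*d[1],-s*d[0]+c*d[1]])
E
python3 - <<'E'
from h import *
T=lambda x,y:("top",np.array([200+x/4,130+y/4]))
S=lambda x,y:("side",np.array([205+x/4,180+y/4]))
L=tri([T(186,321),S(313,375)]);R=tri([T(387,395),S(520,222)])
print(L,R,np.linalg.norm(L[0]-R[0]))
for a,b in(((172,272),(247,385)),((368,318),(421,229))): print(tri([T(*a),S(*b)]))
m=[(T(172,272),(-102,75,0)),(S(247,385),(-102,75,0)),(T(368,318),(-102,-70,0)),(S(421,229),(-102,-70,0)),(T(421,98),(36,-70,36)),(S(63,215),(36,85,46)),(S(140,265),(-22,85,46)),(T(399,204),(-17,-70,12)),(S(322,138),(-17,-70,12))]
def W(r,l):
    c,s=np.cos(r[2]),np.sin(r[2]);l=np.array(l)/1e3
    return np.array([r[0]+c*l[0]-s*l[1],r[1]+s*l[0]+c*l[1],l[2]])
f=lambda r:np.concatenate([proj(o[0],W(r,l))[0]-o[1] for o,l in m])
r=least_squares(f,[.55,0,0.],loss='soft_l1');print(r.x,f(r.x).reshape(-1,2).round(1).tolist())
c=(L[0]+R[0])/2;print("tube local",local(L[0],r.x),local(R[0],r.x),local(c,r.x))
v=L[0]-R[0];print("yaw tube",np.arctan2(-v[0],v[1]))
np.save("rest.npy",r.x)
for n,t,s in(("race",(68,246),None),("valve",(97,92),None)): 
  print(n,least_squares(lambda p:proj("top",[p[0],p[1],0])[0]-T(*t)[1],[.5,0]).x)
E
```

```text
(array([0.53075049, 0.11012335, 0.01598286]), np.float64(0.2566589833155035)) (array([ 0.47547001, -0.03029409,  0.01984688]), np.float64(0.5059898567508583)) 0.1509566779709454
(array([ 0.56694028,  0.12402765, -0.00433796]), np.float64(0.2587201776311474))
(array([ 0.53192414, -0.01500635, -0.00776252]), np.float64(0.023577342804969703))
[ 0.64574947  0.0264423  -0.24920194] [[-0.3, 0.7], [0.1, -0.6], [0.2, 0.7], [1.0, -1.8], [-2.5, 6.8], [-0.9, -1.7], [-3.2, 0.5], [-0.9, -0.2], [0.1, -1.5]]
tube local [-0.13208493  0.05273383] [-0.15102652 -0.09697991] [-0.14155572 -0.02212304]
yaw tube -0.3750520377974852
race [0.58749106 0.19747924]
valve [0.69823275 0.17672959]
```

The grey tube's centre is at local (-142,-22) mm, length 151 mm, which fits the description. The rest yaw is about -0.25. I'll refit the rest without the back-wall point, since a flange there confuses it, and start moving over.

Run:
```python
from h import *
T=lambda x,y:("top",np.array([200+x/4,130+y/4]))
S=lambda x,y:("side",np.array([205+x/4,180+y/4]))
m=[(T(172,272),(-102,75,0)),(S(247,385),(-102,75,0)),(T(368,318),(-102,-70,0)),(S(421,229),(-102,-70,0)),(T(410,141),(26,-70,17)),(S(63,215),(36,85,46)),(S(140,265),(-22,85,46)),(T(399,204),(-17,-70,12)),(S(322,138),(-17,-70,12)),(T(198,160),(-17,75,12))]
def W(r,l):
    c,s=np.cos(r[2]),np.sin(r[2]);l=np.array(l)/1e3
    return np.array([r[0]+c*l[0]-s*l[1],r[1]+s*l[0]+c*l[1],l[2]])
f=lambda r:np.concatenate([proj(o[0],W(r,l))[0]-o[1] for o,l in m])
r=least_squares(f,[.55,0,0.],loss='soft_l1').x;print(r,f(r).reshape(-1,2).round(1).tolist())
np.save("rest.npy",r); print("start",W(r,(-194,-22,88)), "home",W(r,(-32,-22,88)))
```

```text
[ 0.64525111  0.02672617 -0.24789558] [[-0.3, 0.9], [0.3, -0.4], [0.2, 0.9], [1.2, -1.7], [-0.3, 0.7], [-0.7, -1.4], [-3.1, 0.8], [-1.0, -0.1], [0.2, -1.4], [-0.5, -0.5]]
start [0.45178349 0.05299938 0.088     ] home [0.6088313  0.01325035 0.088     ]
```

send_rows(rows=[{"x":40,"y":45,"roll":-3.7,"hand":87},{"x":40,"y":45,"roll":-3.7},{"x":40,"y":45,"roll":-3.7},{"x":40,"y":45,"roll":-3.7},{"x":36,"y":45,"roll":-3.7},{"y":45,"roll":-3.7},{"y":45,"roll":-3.7},{"y":45,"roll":-3.7},{"y":45,"roll":-3.7},{"y":45,"roll":-3.7}])

```text
schema error: expected keys hand, x, y, z, roll
```

send_rows(rows=[{"x":40,"y":45,"z":0,"roll":-3.7,"hand":87},{"x":40,"y":45,"z":0,"roll":-3.7,"hand":87},{"x":40,"y":45,"z":0,"roll":-3.7,"hand":87},{"x":40,"y":45,"z":0,"roll":-3.7,"hand":87},{"x":36,"y":45,"z":0,"roll":-3.7,"hand":87},{"x":0,"y":45,"z":0,"roll":-3.7,"hand":87},{"x":0,"y":45,"z":0,"roll":-3.7,"hand":87},{"x":0,"y":45,"z":0,"roll":-3.7,"hand":87},{"x":0,"y":45,"z":0,"roll":-3.7,"hand":87},{"x":0,"y":45,"z":0,"roll":-3.7,"hand":87}])

```text
time: 1.1
position: [0.4142, -0.1843, 0.2919]
tool_rot: [3.116, -0.396, -0.001]
ft_force: [0.9, 0.4, 0.5]
grip_width: 1.0
grip_force: 0.0
```

send_rows(rows=[{"x":0,"y":45,"z":0,"roll":0,"hand":87},{"x":0,"y":45,"z":0,"roll":0,"hand":87},{"x":0,"y":45,"z":0,"roll":0,"hand":87},{"x":0,"y":45,"z":0,"roll":0,"hand":87},{"x":0,"y":20,"z":0,"roll":0,"hand":87},{"x":0,"y":0,"z":0,"roll":0,"hand":87},{"x":0,"y":0,"z":0,"roll":0,"hand":87}])

```text
time: 1.8
position: [0.4145, 0.0132, 0.2921]
tool_rot: [3.116, -0.391, -0.0]
ft_force: [-0.2, 0.0, 0.4]
grip_width: 1.002
grip_force: 0.0
```

send_rows(rows=[{"x":36,"y":40,"z":-20,"roll":0,"hand":87},{"x":0,"y":0,"z":-40,"roll":0,"hand":87},{"x":0,"y":0,"z":-20,"roll":0,"hand":87},{"x":0,"y":0,"z":0,"roll":0,"hand":87},{"x":0,"y":0,"z":0,"roll":0,"hand":87}])

```text
time: 2.3
position: [0.4463, 0.0473, 0.215]
tool_rot: [-3.117, 0.395, 0.001]
ft_force: [0.3, -0.8, -0.0]
grip_width: 0.995
grip_force: 0.0
```

Run:
```python
from h import *
s=get_state();print(s["position"],s["tool_rot"]);c=get_calibration("wrist");print(c["mtx"].round(1).tolist(),c["world_from_camera"].round(4).tolist())
cv2.imwrite("pics/w1.png",get_image("wrist"))
```

```text
[0.4462613  0.04727388 0.2150283 ] [-3.11653208e+00  3.95187621e-01  1.08680033e-03]
[[290.5, 0.0, 312.7], [0.0, 290.5, 198.4], [0.0, 0.0, 1.0]] [[-0.2501, -0.9352, -0.2507, 0.5141], [-0.9682, 0.2417, 0.0643, 0.0299], [0.0004, 0.2589, -0.9659, 0.3077], [0.0, 0.0, 0.0, 1.0]]
```

View pics/w1.png

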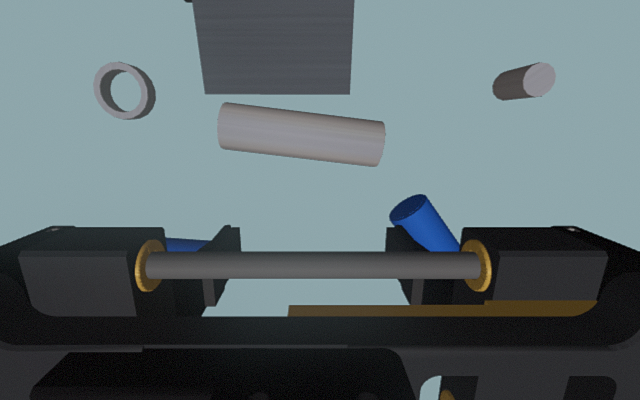

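Wrist view: the grey tube spans (222,125) to (381,143), with the ramp toe at (205,94)–(350,94), square to the tool. A blue tube end lies at (409,212) near the right finger, so I'll work out where it is.

Run:
```python
from h import *
r=np.load("rest.npy")
def g(u,z): return least_squares(lambda p:proj("wrist",[p[0],p[1],z])[0]-u,[.5,0]).x
for n,u,z in(("toeL",(205,94),0),("toeR",(350,94),0),("tubeL",(222,125),.022),("tubeR",(381,143),.022),("blue_top",(409,196),.03),("blue_left",(391,215),.022)):
    w=g(np.array(u),z);print(n,w.round(4),(local(w,r)*1e3).round(1))
print("tcp",local(get_state()["position"],r)*1e3)
```

```text
toeL [0.5669 0.1282] [-100.9   79.1]
toeR [ 0.5305 -0.0127] [-101.5  -66.4]
tubeL [0.5326 0.115 ] [-130.8   57.9]
tubeR [ 0.478 -0.029] [-148.5  -95.1]
blue_top [ 0.4212 -0.0443] [-199.8 -123.8]
blue_left [ 0.4031 -0.025 ] [-222.1 -109.6]
tcp [-197.50115286  -28.50266146]
```

send_rows(rows=[{"x":5,"y":7,"z":-30,"roll":0,"hand":87},{"x":0,"y":0,"z":-40,"roll":0,"hand":87},{"x":0,"y":0,"z":-35,"roll":0,"hand":87},{"x":0,"y":0,"z":-20,"roll":0,"hand":87},{"x":0,"y":0,"z":0,"roll":0,"hand":87},{"x":0,"y":0,"z":0,"roll":0,"hand":87}])

```text
time: 2.95
position: [0.4523, 0.0553, 0.0913]
tool_rot: [-3.117, 0.393, -0.003]
ft_force: [0.1, 0.1, 0.5]
grip_width: 1.001
grip_force: 0.0
```

Run:
```python
from h import *
r=np.load("rest.npy");s=get_state();print(s["position"],local(s["position"],r)*1e3,s["ft_force"])
```

```text
[0.45230655 0.05531711 0.09129217] [-194.06162184  -19.62477964] [0.0958048  0.13716894 0.5049779 ]
```

send_rows(rows=[{"x":3.9,"y":-1,"z":-4,"roll":0,"hand":87},{"x":3.9,"y":-1,"z":0,"roll":0,"hand":87},{"x":3.9,"y":-1,"z":0,"roll":0,"hand":87},{"x":3.9,"y":-1,"z":0,"roll":0,"hand":87},{"x":3.9,"y":-1,"z":0,"roll":0,"hand":87},{"x":3.9,"y":-1,"z":0,"roll":0,"hand":87},{"x":3.9,"y":-1,"z":0,"roll":0,"hand":87},{"x":3.9,"y":-1,"z":0,"roll":0,"hand":87},{"x":3.9,"y":-1,"z":0,"roll":0,"hand":87},{"x":3.9,"y":-1,"z":0,"roll":0,"hand":87}])

```text
time: 3.95
position: [0.4903, 0.0455, 0.0858]
tool_rot: [3.117, -0.392, -0.0]
ft_force: [-0.1, 0.1, -0.7]
grip_width: 0.996
grip_force: 0.1
```

send_rows(rows=[{"x":3.9,"y":-1,"z":0,"roll":0,"hand":87},{"x":3.9,"y":-1,"z":0,"roll":0,"hand":87},{"x":3.9,"y":-1,"z":0,"roll":0,"hand":87},{"x":3.9,"y":-1,"z":0,"roll":0,"hand":87},{"x":3.9,"y":-1,"z":0,"roll":0,"hand":87},{"x":3.9,"y":-1,"z":0,"roll":0,"hand":87},{"x":3.9,"y":-1,"z":0,"roll":0,"hand":87},{"x":3.9,"y":-1,"z":0,"roll":0,"hand":87},{"x":3.9,"y":-1,"z":0,"roll":0,"hand":87},{"x":3.9,"y":-1,"z":0,"roll":0,"hand":87}])

```text
time: 4.95
position: [0.5292, 0.0358, 0.0858]
tool_rot: [-3.117, 0.391, 0.001]
ft_force: [-2.7, 1.2, 1.9]
grip_width: 1.001
grip_force: 1.5
```

Run:
```python
from h import *
r=np.load("rest.npy");s=get_state();print(s["position"],local(s["position"],r)*1e3,s["ft_force"])
cv2.imwrite("pics/w2.png",get_image("wrist"))
```

```text
[0.52917427 0.03575669 0.0858095 ] [-114.74424574  -19.72665585] [-2.7462982   1.18337529  1.9332088 ]
```

View pics/w2.png

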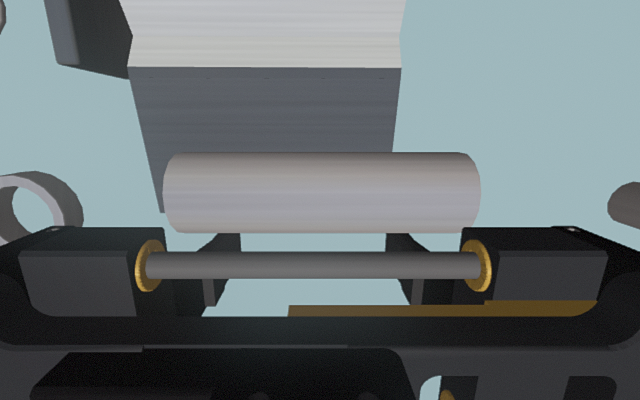

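The tube is square against the fingers, starting up the ramp (163–480, 153–232). I'll carry on, with the tips raised slightly.

send_rows(rows=[{"x":3.9,"y":-1,"z":1,"roll":0,"hand":87},{"x":3.9,"y":-1,"z":1,"roll":0,"hand":87},{"x":3.9,"y":-1,"z":1,"roll":0,"hand":87},{"x":3.9,"y":-1,"z":1,"roll":0,"hand":87},{"x":3.9,"y":-1,"z":0,"roll":0,"hand":87},{"x":3.9,"y":-1,"z":0,"roll":0,"hand":87},{"x":3.9,"y":-1,"z":0,"roll":0,"hand":87},{"x":3.9,"y":-1,"z":0,"roll":0,"hand":87},{"x":3.9,"y":-1,"z":0,"roll":0,"hand":87},{"x":3.9,"y":-1,"z":0,"roll":0,"hand":87}])

```text
time: 6.0
position: [0.5683, 0.0255, 0.0898]
tool_rot: [3.117, -0.392, -0.0]
ft_force: [-3.5, 1.4, 1.5]
grip_width: 0.996
grip_force: 1.5
```

send_rows(rows=[{"x":3.9,"y":-1,"z":0,"roll":0,"hand":87},{"x":3.9,"y":-1,"z":0,"roll":0,"hand":87},{"x":3.9,"y":-1,"z":0,"roll":0,"hand":87},{"x":3.9,"y":-1,"z":0,"roll":0,"hand":87},{"x":2.9,"y":-0.75,"z":0,"roll":0,"hand":87},{"x":2.9,"y":-0.75,"z":0,"roll":0,"hand":87},{"x":2.9,"y":-0.75,"z":0,"roll":0,"hand":87},{"x":2.9,"y":-0.75,"z":0,"roll":0,"hand":87},{"x":2.9,"y":-0.75,"z":0,"roll":0,"hand":87},{"x":2.9,"y":-0.75,"z":0,"roll":0,"hand":87}])

```text
time: 7.0
position: [0.6014, 0.017, 0.0899]
tool_rot: [3.117, -0.392, 0.0]
ft_force: [-0.4, -0.6, -0.8]
grip_width: 0.998
grip_force: 0.0
```

Run:
```python
from h import *
r=np.load("rest.npy");s=get_state();print(s["position"],local(s["position"],r)*1e3,s["ft_force"])
cv2.imwrite("pics/w3.png",get_image("wrist"))
```

```text
[0.60136801 0.01695718 0.0898623 ] [-40.14466667 -20.23770601] [-0.42462768 -0.57983582 -0.80088564]
```

View pics/w3.png

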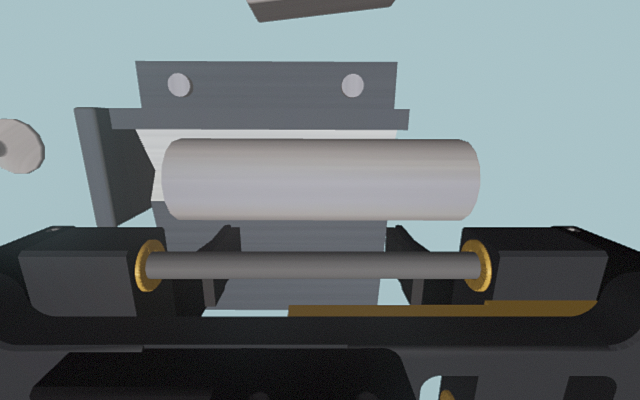

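No force now, and the tube lies in the V with a gap to the stop on the left (at 160,180). I'll back off, lift, close the fingers and go round to the open end.

send_rows(rows=[{"x":-10,"y":2.5,"z":0,"roll":0,"hand":87},{"x":-10,"y":2.5,"z":5,"roll":0,"hand":87},{"x":0,"y":0,"z":30,"roll":0,"hand":87},{"x":0,"y":0,"z":30,"roll":0,"hand":0},{"x":0,"y":-26,"z":0,"roll":0,"hand":0},{"x":0,"y":-30,"z":0,"roll":0,"hand":0},{"x":10,"y":-30,"z":0,"roll":0,"hand":0},{"x":10,"y":-30,"z":0,"roll":0,"hand":0},{"x":10,"y":-10,"z":0,"roll":0,"hand":0},{"x":0,"y":0,"z":0,"roll":0,"hand":0}])

```text
time: 8.05
position: [0.6114, -0.1051, 0.155]
tool_rot: [-3.116, 0.396, -0.001]
ft_force: [0.5, 0.2, 0.7]
grip_width: 0.45
grip_force: 0.0
```

Run:
```python
from h import *
r=np.load("rest.npy");s=get_state();print(s["position"],local(s["position"],r)*1e3,s["ft_force"],s["grip_width"])
cv2.imwrite("pics/w4.png",get_image("wrist"))
```

```text
[ 0.61139422 -0.10510411  0.15498946] [  -0.47545757 -136.10761886] [0.49734159 0.15526778 0.67576615] 0.4499579605288383
```

View pics/w4.png

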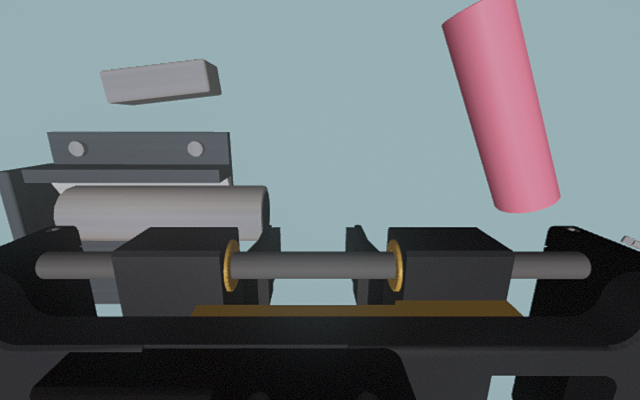

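send_rows(rows=[{"x":0,"y":0,"z":0,"roll":0,"hand":0},{"x":0,"y":0,"z":0,"roll":0,"hand":0},{"x":0,"y":0,"z":0,"roll":0,"hand":0},{"x":0,"y":0,"z":0,"roll":0,"hand":0},{"x":0,"y":0,"z":0,"roll":0,"hand":0},{"x":0,"y":0,"z":0,"roll":0,"hand":0}])

```text
time: 8.7
position: [0.611, -0.1039, 0.1549]
tool_rot: [3.117, -0.392, -0.0]
ft_force: [-0.7, 0.0, -1.0]
grip_width: 0.01
grip_force: 0.0
```

Run:
```python
from h import *
r=np.load("rest.npy")
for u,z in(((269,212),.0276),((56,212),.0276),((162,186),.045),((527,212),.022)):
    w=least_squares(lambda p:proj("wrist",[p[0],p[1],z])[0]-u,[.5,0]).x; print(local(w,r)*1e3)
print(get_state()["grip_width"])
```

```text
[  -1.10195783 -100.29121465]
[-0.65192102 68.63704986]
[ 24.06814389 -27.52385475]
[  -3.44079761 -309.43230909]
0.010274931416659935
```

send_rows(rows=[{"x":0,"y":0,"z":-30,"roll":0,"hand":0},{"x":0,"y":0,"z":-27,"roll":0,"hand":0},{"x":0,"y":0,"z":-20,"roll":0,"hand":0},{"x":0,"y":0,"z":0,"roll":0,"hand":0},{"x":0.7,"y":2.9,"z":0,"roll":0,"hand":0},{"x":0.7,"y":2.9,"z":0,"roll":0,"hand":0},{"x":0.7,"y":2.9,"z":0,"roll":0,"hand":0},{"x":0.7,"y":2.9,"z":0,"roll":0,"hand":0},{"x":0.7,"y":2.9,"z":0,"roll":0,"hand":0},{"x":0.7,"y":2.9,"z":0,"roll":0,"hand":0}])

```text
time: 9.7
position: [0.6154, -0.0862, 0.0782]
tool_rot: [3.117, -0.391, 0.001]
ft_force: [-0.4, -0.2, 0.5]
grip_width: 0.007
grip_force: 0.0
```

send_rows(rows=[{"x":0.7,"y":2.9,"z":0,"roll":0,"hand":0},{"x":0.7,"y":2.9,"z":0,"roll":0,"hand":0},{"x":0.7,"y":2.9,"z":0,"roll":0,"hand":0},{"x":0.7,"y":2.9,"z":0,"roll":0,"hand":0}])

```text
time: 10.1
position: [0.6179, -0.0762, 0.0779]
tool_rot: [3.115, -0.393, -0.001]
ft_force: [-1.5, -3.3, 1.3]
grip_width: 0.008
grip_force: 1.8
```

send_rows(rows=[{"x":0.5,"y":1.9,"z":0,"roll":0,"hand":0},{"x":0.5,"y":1.9,"z":0,"roll":0,"hand":0}])

```text
time: 10.3
position: [0.6191, -0.0713, 0.0779]
tool_rot: [3.117, -0.392, -0.0]
ft_force: [-0.7, -3.5, 0.6]
grip_width: 0.004
grip_force: 1.7
```

Run:
```python
from h import *
r=np.load("rest.npy");s=get_state();print(s["position"],local(s["position"],r)*1e3,s["ft_force"],s["grip_width"])
```

```text
[ 0.61907684 -0.07134994  0.07786005] [  -1.30975829 -101.50024716] [-0.70729782 -3.5066561   0.57608466] 0.0044182483239969955
```

send_rows(rows=[{"x":0.5,"y":1.9,"z":0,"roll":0,"hand":0},{"x":0.5,"y":1.9,"z":0,"roll":0,"hand":0},{"x":0.5,"y":1.9,"z":0,"roll":0,"hand":0},{"x":0.5,"y":1.9,"z":0,"roll":0,"hand":0}])

```text
time: 10.7
position: [0.6211, -0.0634, 0.0778]
tool_rot: [3.117, -0.392, -0.0]
ft_force: [-0.3, -2.8, 1.6]
grip_width: 0.009
grip_force: 1.7
```

send_rows(rows=[{"x":0.25,"y":1,"z":0,"roll":0,"hand":0},{"x":0.25,"y":1,"z":0,"roll":0,"hand":0}])

```text
time: 10.9
position: [0.6216, -0.0614, 0.0779]
tool_rot: [3.117, -0.391, -0.0]
ft_force: [-0.4, -2.7, 0.9]
grip_width: 0.006
grip_force: 1.7
```

send_rows(rows=[{"x":0.25,"y":1,"z":0,"roll":0,"hand":0},{"x":0.25,"y":1,"z":0,"roll":0,"hand":0}])

```text
time: 11.1
position: [0.622, -0.0595, 0.0779]
tool_rot: [3.117, -0.392, -0.0]
ft_force: [-0.7, -3.1, 0.5]
grip_width: 0.003
grip_force: 1.7
```

Now in single small steps.

send_rows(rows=[{"x":0.25,"y":1,"z":0,"roll":0,"hand":0},{"x":0.25,"y":1,"z":0,"roll":0,"hand":0}])

```text
time: 11.3
position: [0.6225, -0.0575, 0.0779]
tool_rot: [3.117, -0.392, -0.0]
ft_force: [0.6, -3.3, 1.4]
grip_width: 0.009
grip_force: 1.7
```

send_rows(rows=[{"x":0.25,"y":1,"z":0,"roll":0,"hand":0}])

```text
time: 11.4
position: [0.6228, -0.0564, 0.0779]
tool_rot: [3.117, -0.392, -0.0]
ft_force: [-1.3, -2.9, 0.4]
grip_width: 0.004
grip_force: 1.7
```

send_rows(rows=[{"x":0.25,"y":1,"z":0,"roll":0,"hand":0}])

```text
time: 11.5
position: [0.6231, -0.0555, 0.0779]
tool_rot: [3.117, -0.392, -0.0]
ft_force: [-0.7, -4.9, 0.7]
grip_width: 0.001
grip_force: 2.7
```

send_rows(rows=[{"x":0,"y":0,"z":0,"roll":0,"hand":0}])

```text
time: 11.6
position: [0.6231, -0.0555, 0.0779]
tool_rot: [3.117, -0.392, -0.0]
ft_force: [-0.4, -2.7, -0.2]
grip_width: 0.001
grip_force: 1.8
```

send_rows(rows=[{"x":0.2,"y":0.7,"z":0,"roll":0,"hand":0}])

```text
time: 11.7
position: [0.6231, -0.0554, 0.0778]
tool_rot: [3.116, -0.392, -0.001]
ft_force: [-1.5, -6.1, 0.5]
grip_width: 0.005
grip_force: 2.8
```

send_rows(rows=[{"x":0.2,"y":0.7,"z":0,"roll":0,"hand":0}])

```text
time: 11.8
position: [0.6231, -0.0554, 0.0778]
tool_rot: [3.115, -0.393, -0.001]
ft_force: [-2.5, -6.0, 2.9]
grip_width: 0.01
grip_force: 3.5
```

send_rows(rows=[{"x":0.4,"y":1.5,"z":0,"roll":0,"hand":0},{"x":0,"y":0,"z":0,"roll":0,"hand":0}])

```text
time: 12.0
position: [0.6232, -0.0553, 0.0778]
tool_rot: [3.113, -0.394, -0.002]
ft_force: [-2.2, -7.4, 2.8]
grip_width: 0.005
grip_force: 4.3
```

send_rows(rows=[{"x":-0.6,"y":-2.5,"z":0,"roll":0,"hand":0},{"x":-1,"y":-4,"z":0,"roll":0,"hand":0},{"x":-3,"y":-12,"z":0,"roll":0,"hand":0},{"x":-5,"y":-20,"z":0,"roll":0,"hand":0},{"x":0,"y":0,"z":40,"roll":0,"hand":0},{"x":0,"y":0,"z":50,"roll":0,"hand":0},{"x":0,"y":-40,"z":50,"roll":0,"hand":0},{"x":0,"y":-45,"z":0,"roll":0,"hand":0},{"x":0,"y":-45,"z":0,"roll":0,"hand":0},{"x":0,"y":0,"z":0,"roll":0,"hand":0}])

```text
time: 13.0
position: [0.6125, -0.2224, 0.2067]
tool_rot: [3.11, -0.409, 0.001]
ft_force: [0.4, -0.8, 0.1]
grip_width: 0.004
grip_force: 0.0
```

Run:
```python
from h import *
a=get_image("top");cv2.imwrite("pics/t5f.png",a);b=get_image("side")
cv2.imwrite("pics/s5f.png",b)
a=cv2.resize(a[130:245,200:300],None,fx=4,fy=4,interpolation=cv2.INTER_CUBIC);b=cv2.resize(b[170:285,205:303],None,fx=4,fy=4,interpolation=cv2.INTER_CUBIC)
cv2.imwrite("pics/f5.png",np.hstack([a,b]))
```

```text
(no output)
```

View pics/f5.png

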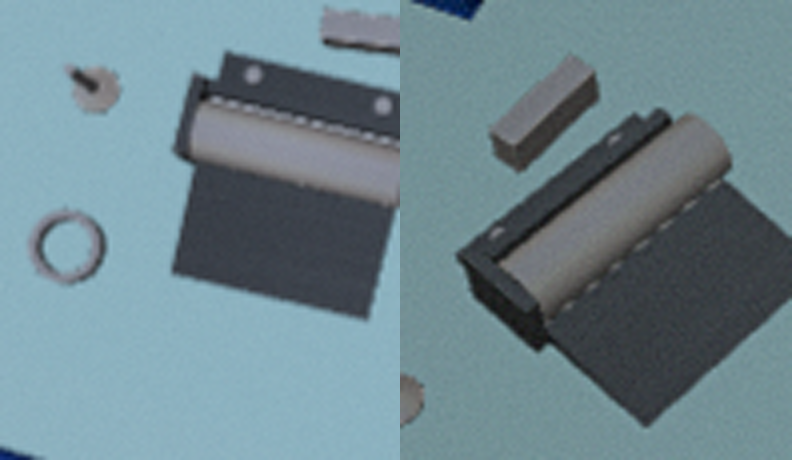

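The tube is down in the V with its end touching the stop at (193,130) in the top crop and at (520,290) in the side crop. The race, valve and parallel look unmoved, so I'm handing in.

```bash
python3 -c "
from bench import *
print(close_job())"
```

```text
the job is handed in; nothing more can be done
None
```

The tube was rolled up the ramp into the V and pushed along until it stalled against the end stop; the job was handed in at about 13 s, and the race, valve and parallel looked unmoved in the last pictures (I did not recheck the offcut and driver).

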